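Wedge the ware board level

TASK

The ware board with the fresh bowl and beaker rocks on its battens and has dropped at one end onto two thin tiles. Take the larger of the two wooden wedges, put its thin end under the middle of the low end and slide it in gently along the bench until the board lies level and bears firmly on its far batten as well as the middle one; stop right there, before the board is shoved along its battens or lifted off the middle one. Handle only that wedge, and leave the ware and everything else where it is.

Things in the scene. Friction and masses are not known exactly. Their poses are not given: they have to be found in the camera images.
- board: loose wooden ware board, 340 x 180 x 18 mm. Origin at the centre of its underside, x along its length from the low end (x = -170 mm) to the far end, z up through it. It tips about the middle batten: at the start its low end is 2.5 degrees down on the tiles and its far end some 7 mm above the far batten. With its ware it weighs about 1.4 kg (varies) and is nearly balanced
- low_edge (a point): middle of the bottom edge of the board's low end, where the wedge goes in; axes as the board's. It starts 7 to 11 mm above the bench; level, it is about as high as the battens' tops. The bowl's rim may stand 20 mm in from this end, up to 95 mm above the bench
- mid_batten: fixed timber lath under the middle of the board, 12 mm wide along the board, 240 mm across it; origin 16 mm below its top, x along the board from the low end to the far end. Its top is 14 to 18 mm above the bench (varies)
- far_batten: like the middle one but 20 mm wide, 150 mm beyond it under the board's far end, as high within 1 mm; origin 16 mm below its top. Until the board meets it the wedge needs a push of 1.5 to 4.5 N; then, at level, this rises by 3 to 6 N within about 3 mm of travel. Halfway up that rise all is seated; after it the whole board slides along with the wedge
- tiles: two fixed tile pieces, each 40 mm along and 45 mm across the board, under the low end's two corners, tops 7 mm below the middle batten's; the way between them is 90 mm wide. Origin midway between them, 9 mm below their tops, 145 mm from the middle batten
- wedge: the larger loose wooden wedge, about 0.08 kg, 180 mm long, 40 mm wide with parallel upright sides, 4 mm thick at the thin end, 22 mm at the thick end (1 in 10). Lies flat on the bench; origin under its centre, x along its length towards the thin end, z up. Wood rubs with a friction coefficient of 0.5 to 0.7, so the wedge stays where it is left
- wedge_tip (a point): middle of the wedge's thin end at bench level, 90 mm ahead of its origin; axes as the wedge's
- wedge_butt (a point): middle of the wedge's upright thick end face (40 mm wide, 22 mm high), 11 mm above the bench, 90 mm behind its origin; axes as the wedge's
- bowl: clay bowl standing on the low half of the board, 120 mm across the rim, 55 mm tall; origin at the centre of its foot
- beaker: small clay beaker standing on the far half of the board, 64 mm across, 65 mm tall; origin at its foot
- small_wedge: the smaller wooden wedge, 90 x 30 mm, 10 mm high at its thick end: too thin for the job, leave it. Origin under its centre, x towards its thin end
- kiln_prop: upright kiln prop, a cream fireclay cylinder 40 mm across and 75 mm tall; origin at its foot
- glaze_jar: glass jar with a steel lid, 72 mm across, 95 mm tall; origin at its foot
- mug: unglazed mug, 80 mm across, 85 mm tall, handle towards its y; origin at its foot
- brush: glaze brush lying on the bench; origin under its middle
- trim_tool: wire-loop trimming tool 170 mm long lying on the bench; origin under its middle
- rib: flat round wooden throwing rib, 90 mm across, 6 mm thick; origin under its centre
Mind the look-alikes: they are no part of the job. Leave any blue or green look-alike of the beaker alone.

How it is judged:
On the way:
1. the thin end of the larger wedge is under the middle of the board's low end (x of wedge_tip in the frame of board above -0.16 m and y of wedge_tip in the frame of board between -0.04 and 0.04 m and angle between the x axis of wedge and the x axis of board, either way round below 0.3 rad), for 0.1 s.
At the end, for the whole second after the job is handed in: The board is level within 0.57 degrees, borne by the larger wedge (over 0.5 N; flat, within 40 mm of the middle of the low end), the far batten (over 1 N) and the middle one (over 0.4 N), moved by less than 3 mm, with bowl and beaker upright on it; all released and at rest (angle between board's own z axis and vertical below 0.01 rad and contact force between board and far_batten above 1 N and contact force between board and mid_batten above 0.4 N and contact force between board and wedge above 0.5 N and y of wedge_tip in the frame of board between -0.04 and 0.04 m and angle between wedge's own z axis and vertical below 0.02 rad and distance of board from where it was at the start of the episode below 0.003 m and contact force between bowl and board above 1 N and contact force between beaker and board above 0.3 N and angle between each of bowl, beaker's own z axis and vertical below 0.15 rad and linear speed of each of board, wedge below 0.01 m/s); the robot touches nothing.
It fails at once if the robot touches the board or the ware on it (contact force between any of the arm, the fingers and board above 1 N or contact force between any of the arm, the fingers and bowl above 1 N or contact force between any of the arm, the fingers and beaker above 1 N).
It fails at once if the wedge is forced: it presses on the board with more than 10 N (contact force between wedge and board above 10 N).
It fails at once if another thing on the bench is moved by more than 15 mm (distance of any of small_wedge, kiln_prop, glaze_jar, mug, brush, trim_tool, rib from where it was at the start of the episode above 0.015 m).
It also fails if it takes over 72 s, if anything falls off the work surface, if the arm or the gripper's body presses on something with over 40 N, if the wrist force passes 120 N, or if a joint passes its speed limit or range.

ROBOT

A 6-joint arm with a two-finger parallel gripper is mounted at the origin on the work surface. World frame = base frame: x ahead of the robot, y to its left, z up, the work surface at z = 0. Lengths are in m, angles in rad, forces in N, time in s.
With the tool pointing down it reaches from about 0.4 to 0.825 m from the base axis. Payload 7 kg.
Tool frame: the origin (TCP) lies on the mounting face of the last link; the fingertips stand arm.tcp_to_tips ahead of it and the grasp point (between the pads) lies 159 mm ahead of it (arm.tcp_to_tips is the distance from the TCP to the fingertips, in m); z points along the fingers, y is the direction in which the jaws open and shut (so a half turn about z gives the same grasp; the last joint's range is limited). The gripper opens to 88 mm and grips with 3 to 60 N. Pads are 19 mm wide; open, the fingers measure 130 mm over their backs; the gripper's body (78 mm by 193 mm) begins 47 mm behind the grasp point.
Start: joints at [1.605, 0.359, 0.012, 0, -1.224, -0.288], TCP at [0.169, 0.653, 0.405] pointing down, gripper open.
Joint ranges: [-3.07, 3.07], [-1.43, 2.12], [-1.02, 1.25], [-3.03, 1.67], [-3.05, -0], [-3.03, 3.03]. Speed limits (rad/s): [2.39, 2.39, 3.01, 3.14, 3.14, 3.14].

INTERFACE

Orientations are given as [roll, pitch, yaw] about the fixed x, y, z axes, in that order (R = Rz(yaw) Ry(pitch) Rx(roll)).
In Python, from station import arm, cams, job_done, finder gives the robot as it stands.
- The arm moves only by the tool play_rows, never from a script. Its argument "targets" is a list that holds one entry, the list of rows, each a list of 4 numbers: the shift along the tool's x, y, z in m, then the turn about the tool's z in degrees. A call has 1 to 5 rows; each row is the pose to reach, as a shift and turn from the pose commanded when the call began, along the tool's axes at that moment; what a row does not reach only later rows make up. A row lasts 1/8 s, in which the tool goes at most 62.5 mm and 10.7 degrees, less where a joint would pass 70% of its speed; a pose out of reach is approached as far as the arm can. A call with a gripper value outside its range is refused whole. "grip" is the closure in counts, from 0 (fully open) to 255 (shut), set as the call begins (left out, the last holds). The fingers move at their own pace and stop on an object; "newtons" is the grip in N (left out, the last holds). Time passes only in rows, so rows that repeat a pose let the fingers close. It gives the time, the measured TCP pose, the force and the opening at its end, in the units of the state.
- arm.get_state(): the state, without advancing time (a new reading comes with each control period).
- cams.grab_frame(name): name is "scene" or "top"; returns (picture, depth): 420x560x3 uint8, red, green, blue; 420x560 float32, m along the optical axis (not along the pixel's ray), 0 where there is no reading.
- cams.camera_params(name): a dict with "intrinsics" (3x3 intrinsics, pixels), "D" ([k1, k2, p1, p2, k3] as OpenCV has them; the pictures are not rectified), "position" and "attitude" of the camera in the world. Camera axes: x right, y down, z forward; pixel columns grow to the right and rows downward; lengths in m; the calibration is good to about 2 mm. A picture is of the moment at which its call begins. camera_params takes no time and is no camera call.
- job_done(): hands the job in, once; it reports no verdict.
Trained networks look in the newest picture that a camera, given by its name, has taken for a name from the list of things; names that differ only in an ending like _2 or _b are one class to them, and where a whole thing is asked for, a point or a joint stands for the part that bears it (a point fixed in the world has none). Each returns a list of dicts, best first, with "score" (0 to 1); they miss things now and then, are a little off and sometimes report something else, mostly with a low value. They report only what shows in the picture. A call takes as long as a camera call. They do not tell look-alikes from the thing itself.
- finder.find_in(camera, query): "xyz" ([x, y, z] in m, in world coordinates, good to about 4 mm: the middle of the surface that is visible of it).
- finder.masks_of(camera, query): "mask" (420x560 bool, what is visible of it).
The state is a dict: "t": time; "q": joint angles; "qd": joint speeds; "joint_efforts": joint torques, N m; "eef_pos": TCP position; "ee_rot": TCP orientation; "force": force on the tool from outside, world axes, zero at the start; "moment": the same for the moment, N m; "width": finger opening in m.
Only numpy, scipy, OpenCV 4.12 (cv2) and the standard library are available. Lean on these libraries where they do the work, as an engineer would, in place of code of your own. Each camera call takes 0.05 s, during which the arm holds its last target. There are 200 camera calls.

## Working session

There is one attempt and no reset: what is moved stays moved. The work goes in short steps, Python scripts to look and compute and a tool call to move; the robot and the scene stay as the last step left them, time stands still between calls to the robot, and variables do not carry over. Pictures are saved under pics/ and viewed, about 8 in all and at most 12, crops included, and the job is handed in when it is done.

Besides the shell and the picture viewer there is one more tool, called after "Request:" as name([rows], argument=value, ...), one row to a line, values as JSON. play_rows: Moves the arm, as the interface text tells. Its arguments: {"type":"object","properties":{"targets":{"type":"array","items":{"type":"array","items":{"type":"array","items":{"type":"number"}}}},"grip":{"type":"number"},"newtons":{"type":"number"}},"required":["targets"]}

```bash
ls; mkdir -p pics
cat > h.py <<'E'
import numpy as np, cv2
from scipy.spatial.transform import Rotation as R
from station import arm, cams, finder, job_done
def cam(n):
    p=cams.camera_params(n); a=np.array(p["attitude"],float)
    Rm=a if a.shape==(3,3) else R.from_euler('xyz',a).as_matrix()
    return np.array(p["intrinsics"]),np.array(p["D"]),np.array(p["position"]),Rm
def unproj(n,uv,d):
    K,D,P,Rm=cam(n); uv=np.asarray(uv,float).reshape(-1,1,2)
    x=cv2.undistortPoints(uv,K,D).reshape(-1,2)
    return (np.c_[x,np.ones(len(x))]*np.reshape(d,(-1,1)))@Rm.T+P
def onplane(n,uv,z):
    K,D,P,Rm=cam(n); x=cv2.undistortPoints(np.asarray(uv,float).reshape(-1,1,2),K,D).reshape(-1,2)
    r=np.c_[x,np.ones(len(x))]@Rm.T
    return P+r*((z-P[2])/r[:,2:])
def mpts(n,m,d):
    v,u=np.nonzero(m&(d>0)); return unproj(n,np.c_[u,v],d[v,u])
E
python3 - <<'E'
from h import *
for n in("top","scene"):
    p=cams.camera_params(n);print(p)
    im,d=cams.grab_frame(n);cv2.imwrite(f"pics/{n}0.png",cv2.cvtColor(im,cv2.COLOR_RGB2BGR))
    for q in("wedge","small_wedge","board","bowl","beaker","mid_batten","far_batten","tiles","glaze_jar","mug","kiln_prop","rib","brush","trim_tool"):
        print(n,q,[(np.round(x["xyz"],3).tolist(),round(x["score"],2)) for x in finder.find_in(n,q)[:3]])
print(arm.get_state(),arm.tcp_to_tips)
E
```

```text
pics
{'intrinsics': array([[422.42976921,   0.        , 280.75100664],
       [  0.        , 422.42976921, 208.74784783],
       [  0.        ,   0.        ,   1.        ]]), 'D': array([-0.00904388,  0.        ,  0.        ,  0.        ,  0.        ]), 'position': array([ 0.4757973 , -0.04828823,  1.32119071]), 'attitude': array([-3.04609562, -0.00515139, -1.58906964])}
top wedge [([0.456, -0.336, 0.017], 0.91)]
top small_wedge [([0.62, -0.352, 0.008], 0.82)]
top board [([0.545, 0.205, 0.034], 0.63)]
top bowl [([0.53, 0.104, 0.053], 0.67)]
top beaker [([0.458, 0.448, 0.04], 0.92), ([0.567, 0.248, 0.072], 0.71), ([0.57, 0.463, 0.037], 0.71)]
top mid_batten [([0.456, 0.202, 0.015], 0.6)]
top far_batten [([0.494, 0.343, 0.012], 0.7)]
top tiles [([0.762, -0.064, 0.094], 0.63)]
top glaze_jar [([0.765, -0.065, 0.094], 0.76)]
top mug []
top kiln_prop [([0.743, -0.158, 0.077], 0.57)]
top rib [([0.603, -0.49, 0.007], 0.75)]
top brush [([0.547, -0.569, 0.018], 0.67), ([0.457, 0.203, 0.013], 0.19)]
top trim_tool []
{'intrinsics': array([[489.4418058 ,   0.        , 271.0301073 ],
       [  0. 
[... 1127 characters left out ...]
22)]
scene trim_tool [([0.422, -0.516, 0.011], 0.64)]
{'t': 1.5, 'q': array([ 1.60512563e+00,  3.58593116e-01,  1.18902407e-02,  1.10651943e-05,
       -1.22409182e+00, -2.88098384e-01]), 'qd': array([ 0.0017507 ,  0.00064138,  0.00273193, -0.00014282,  0.00041707,
       -0.00147142]), 'joint_efforts': array([-1.29039814e-03, -5.82374275e+01,  2.93305314e+01,  7.00257227e+00,
        1.24861213e-02, -3.87370937e-05]), 'eef_pos': array([0.16947717, 0.65335369, 0.40466344]), 'ee_rot': array([-3.14158813e+00, -9.51499829e-06, -2.53765325e-01]), 'force': array([ 0.22339884, -0.04445584,  0.13231207]), 'moment': array([ 0.01076162, -0.02810031,  0.02752264]), 'width': 0.08740615111643898} 0.1781
```

View pics/top0.png

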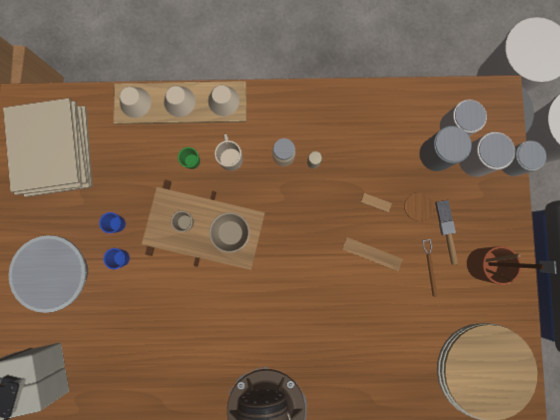

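View pics/scene0.png

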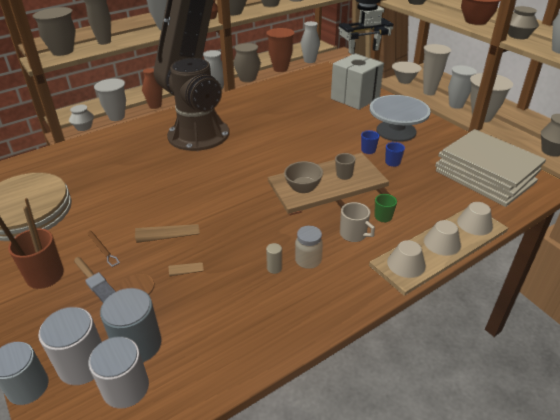

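Run:
```python
from h import *
im,d=cams.grab_frame("top")
out={}
for q in("wedge","board"):
    r=finder.masks_of("top",q)
    m=r[0]["mask"]; out[q]=m
    P=mpts("top",m,d); print(q,r[0]["score"],m.sum())
    (c,s,a)=cv2.minAreaRect(P[:,:2].astype(np.float32)); print("rect",c,s,a)
    print(np.round(cv2.boxPoints((c,s,a)),4).tolist())
    # robust plane fit
    ok=P[:,2]<(0.06 if q=="board" else 0.04)
    for _ in range(4):
        A=np.c_[P[:,:2]-c,np.ones(len(P))]; w=np.linalg.lstsq(A[ok],P[ok,2],rcond=None)[0]; e=P[:,2]-A@w; ok=abs(e)<0.004
    print("plane",w,ok.sum(),e[ok].std())
    if q=="wedge":
        # bench around
        k=cv2.dilate(m.astype(np.uint8),np.ones((25,25)))-cv2.dilate(m.astype(np.uint8),np.ones((7,7)))
        print("bench z",np.median(mpts("top",k>0,d)[:,2]))
    if q=="board":
        k=cv2.dilate(m.astype(np.uint8),np.ones((25,25)))-cv2.dilate(m.astype(np.uint8),np.ones((11,11)))
        print("bench z",np.median(mpts("top",k>0,d)[:,2]))
np.savez("m.npz",**out,im=im,d=d)
o=im.copy()
for m in out.values():
    cs,_=cv2.findContours(m.astype(np.uint8),0,2); cv2.drawContours(o,cs,-1,(255,0,0),1)
a=cv2.resize(im[175:280,130:275],None,fx=5,fy=5,interpolation=cv2.INTER_CUBIC)
cv2.imwrite("pics/board.png",a[:,:,::-1])
b=cv2.resize(o[180:280,130:410],None,fx=2.8,fy=2.8,interpolation=0)
cv2.imwrite("pics/wm.png",b[:,:,::-1])
```

```text
wedge 0.78 761
rect (0.4586840867996216, -0.335475355386734) (0.18053708970546722, 0.04238863289356232) 67.74591064453125
[[0.4049000144004822, -0.41100001335144043], [0.4440999925136566, -0.4269999861717224], [0.512499988079071, -0.25999999046325684], [0.4733000099658966, -0.24390000104904175]]
plane [-0.03733782 -0.09148343  0.01185881] 645 0.001998105441329616
bench z -0.0011305910974804823
board 0.97 4928
rect (0.5466563105583191, 0.18139658868312836) (0.34132716059684753, 0.18527767062187195) 75.79124450683594
[[0.41499999165534973, 0.03869999945163727], [0.5946000218391418, -0.006800000090152025], [0.6783999800682068, 0.32409998774528503], [0.49869999289512634, 0.36959999799728394]]
plane [0.01076937 0.04179893 0.03129498] 4233 0.0019751466460869735
bench z -0.0003930034998403942
```

View pics/board.png

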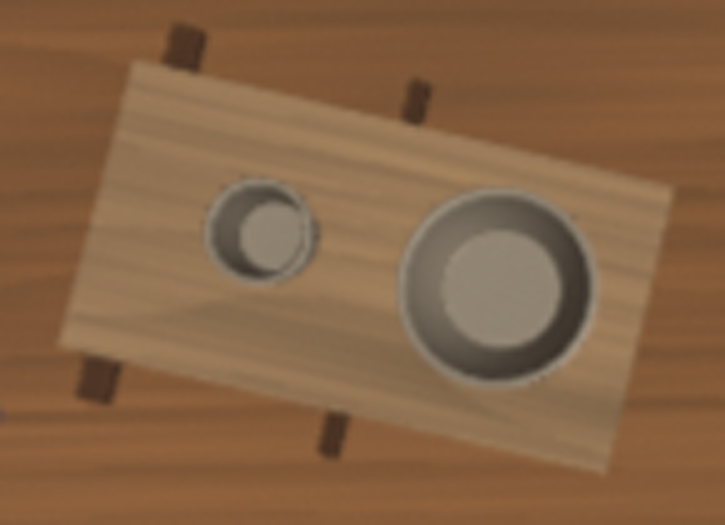

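View pics/wm.png

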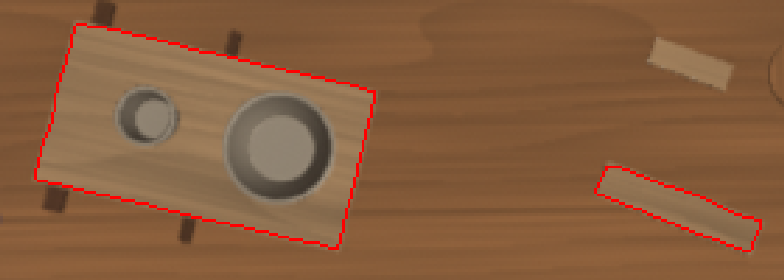

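The top view shows the board's low end on the right, at about (250,237) px. The larger wedge lies at (372,254) px with its thin end pointing at the board, and the depth slope of −0.099 matches 1 in 10. The mask contours fit well and the sizes match (181×42 mm and 341×185 mm).

```bash
cat > mv.py <<'E'
import numpy as np
# plan: from pose list -> shift in tool axes (tool down)
def shift(p,yaw,tgt,tyaw):
    d=np.array(tgt)-np.array(p); c,s=np.cos(yaw),np.sin(yaw)
    return np.round([c*d[0]+s*d[1], s*d[0]-c*d[1], -d[2], np.degrees(yaw-tyaw)],4)
E
python3 - <<'E'
from mv import *
from station import arm
s=arm.get_state(); W=[(s["eef_pos"],s["ee_rot"][2])]+[((.35,.46,.405),np.radians(-64.5)),((.53,.22,.405),np.radians(-112.3)),((.54,-.07,.405),np.radians(-112.3)),((.4397,-.3818,.33),np.radians(-112.3)),((.4397,-.3818,.181),np.radians(-112.3))]
for a,b in zip(W,W[1:]): print(shift(*a,*b))
E
```

```text
[ 2.23300e-01  1.41800e-01 -3.00000e-04  4.99587e+01]
[ 0.2941 -0.0591 -0.     47.8   ]
[ 0.2645 -0.1193 -0.      0.    ]
[ 0.3265 -0.0255  0.075   0.    ]
[-0.     0.     0.149  0.   ]
```

Request:
play_rows([
  [[0.045,0.028,0,10],[0.09,0.057,0,20],[0.134,0.085,0,30],[0.179,0.113,0,40],[0.223,0.142,0,50]],
], grip=0, newtons=15)

```text
t: 2.28
eef_pos: [0.3507, 0.4586, 0.4049]
ee_rot: [-3.141, 0.0, -1.132]
force: [0.5, -0.5, 0.2]
width: 0.0876
```

Request:
play_rows([
  [[0.059,-0.012,0,9.6],[0.118,-0.024,0,19.1],[0.176,-0.035,0,28.7],[0.235,-0.047,0,38.2],[0.294,-0.059,0,47.8]],
])

```text
t: 2.9
eef_pos: [0.5302, 0.2182, 0.4051]
ee_rot: [-3.141, 0.001, -1.966]
force: [1.0, 0.3, 0.2]
width: 0.0878
```

Request:
play_rows([
  [[0.053,-0.024,0,0],[0.106,-0.048,0,0],[0.159,-0.072,0,0],[0.212,-0.095,0,0],[0.265,-0.119,0,0]],
])

```text
t: 3.52
eef_pos: [0.5384, -0.0723, 0.4051]
ee_rot: [-3.141, 0.0, -1.96]
force: [1.4, 1.2, 0.8]
width: 0.0879
```

Request:
play_rows([
  [[0.06,-0.005,0.012,0],[0.12,-0.01,0.025,0],[0.18,-0.015,0.04,0],[0.24,-0.02,0.058,0],[0.3,-0.025,0.07,0]],
])

```text
t: 4.15
eef_pos: [0.4469, -0.3592, 0.3342]
ee_rot: [-3.141, -0.0, -1.96]
force: [1.0, -0.5, 0.3]
width: 0.0877
```

Run:
```python
from mv import *
from station import arm
s=arm.get_state(); print(s["eef_pos"],s["ee_rot"],shift(s["eef_pos"],s["ee_rot"][2],(.4397,-.3818,.181),np.radians(-112.3)))
```

```text
[ 0.4468791  -0.35919774  0.33419821] [-3.14147683e+00 -1.78781437e-06 -1.96041328e+00] [ 0.0236 -0.0019  0.1532 -0.0234]
```

Request:
play_rows([
  [[0.024,-0.001,0.04,0],[0.024,-0.001,0.08,0],[0.024,-0.001,0.12,0],[0.024,-0.001,0.143,0],[0.024,-0.001,0.153,0]],
])

```text
t: 4.78
eef_pos: [0.4392, -0.38, 0.1803]
ee_rot: [3.14, -0.0, -1.961]
force: [0.2, 0.4, -0.0]
width: 0.0879
```

Request:
play_rows([
  [[0,0,0,0],[0,0,0,0],[0,0,0,0],[0,0,0,0],[0,0,0,0]],
], grip=150)

```text
t: 5.4
eef_pos: [0.4396, -0.3801, 0.182]
ee_rot: [-3.141, 0.0, -1.961]
force: [0.4, 0.4, 0.8]
width: 0.0433
```

Run:
```python
from h import *
for n in("top","scene"):
    im,d=cams.grab_frame(n)
    print(n,[(np.round(x["xyz"],3).tolist(),x["score"]) for x in finder.find_in(n,"wedge")[:2]])
    a=im[170:290,320:460] if n=="top" else im[170:310,100:260]
    cv2.imwrite(f"pics/g_{n}.png",cv2.resize(a,None,fx=4,fy=4,interpolation=2)[:,:,::-1])
s=arm.get_state();print(s)
```

```text
top []
scene [([0.473, -0.313, 0.01], 0.83), ([0.619, -0.358, 0.004], 0.21)]
{'t': 5.6, 'q': array([-3.76550422e-01,  4.42007197e-01, -4.49669772e-01,  4.60839682e-05,
       -6.78981583e-01, -1.33609503e-02]), 'qd': array([ 2.28289451e-03,  1.17044582e-03, -7.87292209e-04,  2.38451558e-03,
       -9.06555782e-04,  9.13560006e-05]), 'joint_efforts': array([-1.31726526e-01, -5.31373250e+01,  1.93113130e+01,  4.58096087e+00,
        4.05017724e-01,  4.11720306e-02]), 'eef_pos': array([ 0.43959962, -0.38008213,  0.18190844]), 'ee_rot': array([-3.14145451e+00, -2.71023883e-05, -1.96067184e+00]), 'force': array([0.3184317 , 1.59367911, 3.35949011]), 'moment': array([ 0.49206652,  0.17248998, -0.01633087]), 'width': 0.03998864408496561}
```

Run:
```python
from mv import *
print(shift((.4396,-.3801,0),-1.9607,(.4646,-.143,0),-1.8187))
```

```text
[-0.2288  0.067  -0.     -8.136 ]
```

View pics/g_scene.png

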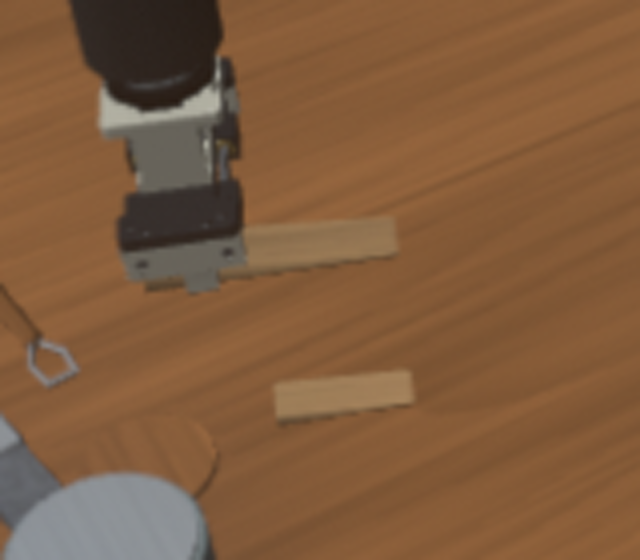

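The gripper in crop (180,250) has the wedge by its butt half, and the tip shows at (395,240). The opening reads 40 mm, so the grip is good. Next I drag it along the bench.

Request:
play_rows([
  [[-0.015,0.004,0,-0.8],[-0.04,0.011,0,-1.6],[-0.065,0.018,0,-2.4],[-0.09,0.026,0,-3.2],[-0.115,0.034,0,-4.0]],
])

```text
t: 6.22
eef_pos: [0.452, -0.2596, 0.1819]
ee_rot: [-3.141, -0.0, -1.89]
force: [0.2, -1.8, 2.6]
width: 0.0398
```

Run:
```python
from mv import *
from station import arm
s=arm.get_state(); print(s["t"],s["eef_pos"],s["ee_rot"],s["force"],s["width"],shift(s["eef_pos"],s["ee_rot"][2],(.4646,-.143,.1819),-1.8187))
```

```text
6.225 [ 0.45199782 -0.25959528  0.18189572] [-3.14091150e+00 -1.26540246e-04 -1.88964529e+00] [ 0.2250047  -1.76912172  2.64054753] 0.03977720090919293 [-0.1147  0.0246 -0.     -4.0649]
```

Request:
play_rows([
  [[-0.025,0.005,0,-0.8],[-0.05,0.011,0,-1.6],[-0.075,0.016,0,-2.4],[-0.1,0.021,0,-3.2],[-0.114,0.0245,0,-4.1]],
])

```text
t: 6.85
eef_pos: [0.4645, -0.1436, 0.1819]
ee_rot: [-3.141, -0.0, -1.817]
force: [-1.0, -2.5, 3.0]
width: 0.0398
```

Run:
```python
from h import *
im,d=cams.grab_frame("top")
r=finder.masks_of("top","wedge"); print([(x["score"],x["mask"].sum()) for x in r])
b=finder.masks_of("top","board")
P=mpts("top",b[0]["mask"],d); print(cv2.boxPoints(cv2.minAreaRect(P[:,:2].astype(np.float32))).round(4).tolist())
if r:
    P=mpts("top",r[0]["mask"],d); print(cv2.boxPoints(cv2.minAreaRect(P[:,:2].astype(np.float32))).round(4).tolist())
cv2.imwrite("pics/ins.png",cv2.resize(im[180:290,190:330],None,fx=5,fy=5,interpolation=2)[:,:,::-1])
s=arm.get_state();print(s["t"],s["eef_pos"],s["ee_rot"],s["force"],s["width"])
```

```text
[]
[[0.4147999882698059, 0.03869999945163727], [0.5967000126838684, -0.006899999920278788], [0.6829000115394592, 0.3377000093460083], [0.5009999871253967, 0.3831999897956848]]
7.0 [ 0.46469452 -0.14414809  0.18187985] [-3.14092382e+00  4.66881404e-04 -1.81775498e+00] [0.33712051 3.141765   4.70335896] 0.0397280825454893
```

View pics/ins.png

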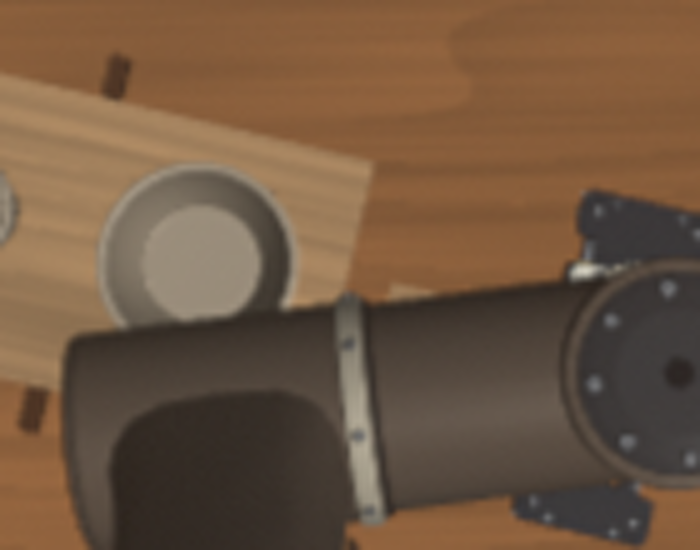

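Run:
```python
from h import *
print(onplane("top",[[269,237.4]],0.004), onplane("top",[[264.6,212.6]],0.026))
for i in range(4):
    cams.grab_frame("scene"); s=arm.get_state();print(s["t"],s["eef_pos"],s["force"],s["moment"])
```

```text
[[ 0.51291904 -0.01917831  0.004     ]] [[ 0.58869924 -0.00732123  0.026     ]]
7.05 [ 0.4646853  -0.14456765  0.18186543] [0.10720695 3.10189133 5.15161936] [1.2638375  0.04288909 0.00195597]
7.1 [ 0.46469029 -0.14488448  0.18188245] [0.16899512 3.02420554 5.41447636] [ 1.33924531  0.00980139 -0.0171932 ]
7.15 [ 0.46470135 -0.1450726   0.18188442] [0.80771875 3.41801149 5.02601898] [ 1.29815751 -0.01411546 -0.02198991]
7.2 [ 0.46467086 -0.1452053   0.18185586] [0.34235466 3.39589807 5.20900468] [ 1.32466496  0.00163804 -0.00205374]
```

Request:
play_rows([
  [[0,0,0,0],[0,0,-0.003,0],[0,0,-0.006,0],[0,0,-0.006,0]],
], grip=60)

```text
t: 7.7
eef_pos: [0.4645, -0.145, 0.1879]
ee_rot: [-3.141, 0.0, -1.82]
force: [-0.5, 1.0, -0.2]
width: 0.0662
```

Request:
play_rows([
  [[0.02,0,0,0],[0.04,0,0,0],[0.06,0,0,0],[0.066,0,0,0],[0.066,0,0,0]],
])

```text
t: 8.32
eef_pos: [0.4481, -0.209, 0.1876]
ee_rot: [3.142, -0.0, -1.82]
force: [0.2, -0.7, -0.1]
width: 0.0669
```

Request:
play_rows([
  [[0,0,0,0],[0,0,0,0],[0,0,0,0],[0,0,0,0],[0,0,0,0]],
], grip=212)

```text
t: 8.95
eef_pos: [0.4483, -0.2088, 0.1877]
ee_rot: [-3.142, 0.0, -1.819]
force: [-0.1, 1.0, 0.3]
width: 0.0226
```

Run:
```python
from h import *
im,d=cams.grab_frame("top")
cv2.imwrite("pics/ins2.png",cv2.resize(im[180:290,190:330],None,fx=5,fy=5,interpolation=2)[:,:,::-1])
for i in range(3):
    im,_=cams.grab_frame("scene");s=arm.get_state();print(s["t"],s["eef_pos"],s["ee_rot"],s["force"],s["moment"],s["width"])
cv2.imwrite("pics/s2.png",cv2.resize(im[130:270,170:370],None,fx=4,fy=4,interpolation=2)[:,:,::-1])
print([(np.round(x["xyz"],3).tolist(),x["score"]) for x in finder.find_in("scene","wedge")[:2]])
print([(np.round(x["xyz"],3).tolist(),x["score"]) for x in finder.find_in("scene","wedge_tip")[:2]])
```

```text
9.05 [ 0.44823517 -0.2088429   0.18767413] [-3.14158454e+00 -3.02286013e-05 -1.81929545e+00] [-0.2302419  -0.15155018  0.22059413] [ 0.1222412  -0.07396045  0.05051933] 0.016670054221816943
9.1 [ 0.44823286 -0.20886262  0.18768205] [-3.14148875e+00  3.35478657e-05 -1.81939962e+00] [-0.37752548 -0.19922394 -0.40921477] [ 0.13830946 -0.08873837 -0.02661662] 0.01616574231174033
9.15 [ 0.44822312 -0.20884654  0.18767457] [-3.14152560e+00  3.41253260e-05 -1.81942912e+00] [ 0.33412215 -0.33736258 -0.40078023] [ 0.07155121 -0.09111051 -0.01621751] 0.015310796935641927
[([0.485, -0.097, 0.008], 0.67)]
[([0.483, -0.101, 0.008], 0.9)]
```

View pics/s2.png

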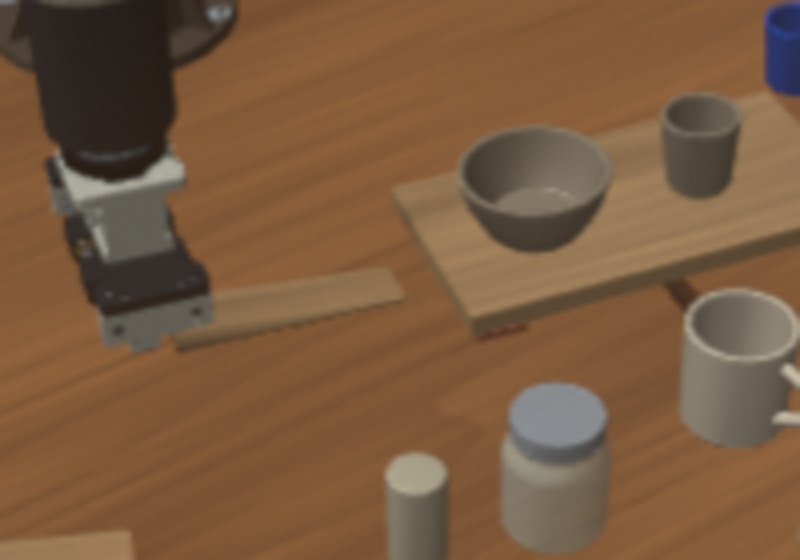

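The wedge lies free. Its thin end is at crop (396,281), short of the board end that runs from (395,190) to (475,325), and the fingers are behind the butt. Next I check its direction.

Run:
```python
from h import *
a,b,c,l,r=onplane("scene",[[215,217.2],[271,204.5],[269,200]],0.0).tolist()+onplane("scene",[[170+395/4,130+190/4],[170+475/4,130+322/4]],0.027).tolist()
a,b,c,l,r=map(np.array,(a,b,c,l,r))
print(a,b,c,l,r,np.degrees(np.arctan2(*(b-a)[[1,0]])),np.linalg.norm(b-a), np.degrees(np.arctan2(*(r-l)[[1,0]]))+90)
m=(l+r)/2;v=np.array([.2454,.9694]);e=(c-m)[:2];print("tip along,lat",e@v,e@np.array([.9694,-.2454]))
```

```text
[ 0.47251547 -0.18847527  0.        ] [ 5.18676765e-01 -1.72166573e-02 -1.11022302e-16] [ 4.96277949e-01 -9.66956572e-03 -1.11022302e-16] [0.42687792 0.03642759 0.027     ] [ 0.60125798 -0.00913532  0.027     ] 74.91491693453655 0.17737073453797939 75.35683650906645
tip along,lat -0.026967904688116082 -0.011523950852853689
```

Request:
play_rows([
  [[-0.004,0.002,0,0],[-0.01,0.002,0,0],[-0.016,0.002,0,0],[-0.022,0.002,0,0],[-0.028,0.002,0,0]],
])

```text
t: 9.88
eef_pos: [0.4533, -0.1807, 0.1877]
ee_rot: [-3.142, -0.0, -1.819]
force: [-0.7, 0.1, 0.0]
width: 0.0147
```

Request:
play_rows([
  [[-0.005,0,0,0],[-0.01,0,0,0],[-0.015,0,0,0],[-0.02,0,0,0],[-0.025,0,0,0]],
])

```text
t: 10.5
eef_pos: [0.4594, -0.1567, 0.1877]
ee_rot: [3.142, -0.0, -1.819]
force: [-0.3, -0.6, 0.7]
width: 0.0149
```

Request:
play_rows([
  [[-0.004,0,0,0],[-0.008,0,0,0],[-0.012,0,0,0],[-0.016,0,0,0],[-0.02,0,0,0]],
])

```text
t: 11.12
eef_pos: [0.4643, -0.1374, 0.1877]
ee_rot: [3.142, -0.0, -1.819]
force: [-0.6, -2.2, 0.5]
width: 0.0145
```

Run:
```python
from h import *
im,d=cams.grab_frame("top")
for i in range(2):
    im,_=cams.grab_frame("scene");s=arm.get_state();print(s["t"],s["eef_pos"],s["ee_rot"],s["force"],s["moment"],s["width"])
cv2.imwrite("pics/s3.png",cv2.resize(im[130:270,170:370],None,fx=4,fy=4,interpolation=2)[:,:,::-1])
```

```text
11.225 [ 0.46432454 -0.13726185  0.1876472 ] [-3.14155822e+00  6.28165920e-05 -1.81906389e+00] [0.3489254  0.43749395 0.40272579] [ 0.05449266 -0.06435606  0.00043943] 0.014940801344183055
11.275 [ 0.46427524 -0.1373523   0.18760523] [-3.14157555e+00  1.44851935e-04 -1.81910325e+00] [ 0.66140249 -0.84846198  0.558417  ] [ 0.10684903 -0.03643678  0.00559235] 0.014760709238451438
```

View pics/s3.png

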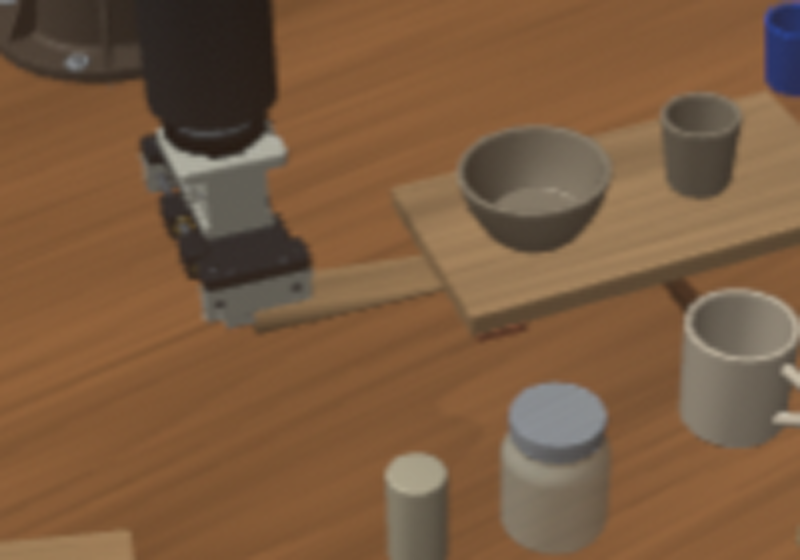

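The thin end is now under the board at crop (440,275), well centred. I keep pushing while watching the force.

Request:
play_rows([
  [[-0.003,0,0,0],[-0.006,0,0,0],[-0.009,0,0,0],[-0.012,0,0,0],[-0.015,0,0,0]],
])

```text
t: 11.9
eef_pos: [0.4679, -0.1229, 0.1876]
ee_rot: [3.141, -0.0, -1.819]
force: [-1.5, -4.4, -0.4]
width: 0.0147
```

Request:
play_rows([
  [[-0.003,0,0,0],[-0.006,0,0,0],[-0.009,0,0,0],[-0.012,0,0,0],[-0.015,0,0,0]],
])

```text
t: 12.52
eef_pos: [0.4716, -0.1083, 0.1876]
ee_rot: [3.142, 0.0, -1.819]
force: [-0.6, -3.9, -2.1]
width: 0.015
```

Request:
play_rows([
  [[-0.002,0,0,0],[-0.004,0,0,0],[-0.006,0,0,0],[-0.008,0,0,0],[-0.01,0,0,0]],
])

```text
t: 13.15
eef_pos: [0.4741, -0.0987, 0.1876]
ee_rot: [3.142, -0.0, -1.819]
force: [-1.7, -2.4, -0.9]
width: 0.0149
```

Request:
play_rows([
  [[-0.002,0,0,0],[-0.004,0,0,0],[-0.006,0,0,0],[-0.008,0,0,0],[-0.01,0,0,0]],
])

```text
t: 13.78
eef_pos: [0.4766, -0.089, 0.1877]
ee_rot: [-3.142, 0.0, -1.819]
force: [-1.4, -2.7, -1.4]
width: 0.0149
```

```bash
cat > chk.py <<'E'
from h import *
F=[];v=np.array([.2454,.9694,0])
for i in range(6):
    im,d=cams.grab_frame("top");s=arm.get_state();F.append(s["force"])
F=np.array(F); b=np.load("m.npz")["board"]
P=mpts("top",cv2.erode(b.astype(np.uint8),np.ones((5,5)))>0,d); c=np.array([.5467,.1814])
ok=P[:,2]<.05
for _ in range(5):
    A=np.c_[P[:,:2]-c,np.ones(len(P))]; w=np.linalg.lstsq(A[ok],P[ok,2],rcond=None)[0]; e=P[:,2]-A@w; ok=abs(e)<.005
print("t",s["t"],s["eef_pos"].round(4),"push",(-F@v).round(2),(-F@v).mean().round(2),"fz",F[:,2].mean().round(2),"board pitch deg",np.degrees(w[:2]@v[:2]).round(3),"z",w[2].round(4), ok.sum())
E
python3 chk.py
```

```text
t 14.075 [ 0.4768 -0.089   0.1878] push [ 1.28  0.63  0.5   0.78  0.89 -0.92] 0.53 fz -0.38 board pitch deg 0.788 z 0.0311 2842
```

Request:
play_rows([
  [[-0.0015,0,0,0],[-0.003,0,0,0],[-0.0045,0,0,0],[-0.006,0,0,0],[-0.0075,0,0,0]],
])

```text
t: 14.7
eef_pos: [0.4784, -0.0819, 0.1877]
ee_rot: [3.142, -0.0, -1.819]
force: [-0.2, -5.3, 3.2]
width: 0.0148
```

Request:
play_rows([
  [[-0.001,0,0,0],[-0.002,0,0,0],[-0.003,0,0,0],[-0.004,0,0,0],[-0.005,0,0,0]],
])

```text
t: 15.32
eef_pos: [0.4796, -0.0771, 0.1878]
ee_rot: [3.142, -0.0, -1.819]
force: [-1.6, -4.2, 3.5]
width: 0.0147
```

```bash
python3 chk.py
```

```text
t 15.625 [ 0.4796 -0.077   0.1877] push [4.26 3.49 4.02 5.5  4.75 4.73] 4.46 fz 3.0 board pitch deg 0.332 z 0.0311 2840
```

Request:
play_rows([
  [[-0.0005,0,0,0],[-0.001,0,0,0],[-0.0015,0,0,0],[-0.002,0,0,0],[-0.0025,0,0,0]],
])

```text
t: 16.25
eef_pos: [0.4802, -0.0747, 0.1877]
ee_rot: [3.141, -0.0, -1.819]
force: [-0.5, -5.4, 3.8]
width: 0.0145
```

```bash
python3 chk.py
```

```text
t 16.55 [ 0.4802 -0.0747  0.1877] push [4.99 5.26 5.97 5.44 4.6  5.7 ] 5.33 fz 3.37 board pitch deg 0.195 z 0.0312 2833
```

Request:
play_rows([
  [[-0.0003,0,0,0],[-0.0006,0,0,0],[-0.0009,0,0,0],[-0.0012,0,0,0],[-0.0015,0,0,0]],
])

```text
t: 17.18
eef_pos: [0.4806, -0.0733, 0.1877]
ee_rot: [3.142, -0.0, -1.819]
force: [-1.2, -5.7, 4.6]
width: 0.0147
```

```bash
python3 chk.py
```

```text
t 17.475 [ 0.4806 -0.0733  0.1877] push [5.46 5.6  6.99 5.19 6.23 5.26] 5.79 fz 3.7 board pitch deg 0.165 z 0.0311 2820
```

Request:
play_rows([
  [[-0.0003,0,0,0],[-0.0006,0,0,0],[-0.0009,0,0,0],[-0.0012,0,0,0],[-0.0015,0,0,0]],
])

```text
t: 18.1
eef_pos: [0.4809, -0.0718, 0.1877]
ee_rot: [3.141, -0.0, -1.819]
force: [-1.8, -5.2, 3.4]
width: 0.0147
```

```bash
python3 chk.py
```

```text
t 18.4 [ 0.4809 -0.0718  0.1877] push [5.91 5.12 5.76 5.58 5.31 5.45] 5.52 fz 3.73 board pitch deg 0.104 z 0.0312 2814
```

```bash
cat >> chk.py <<'E'
# shift of the far half of the board against the first picture
z=np.load("m.npz"); g0=cv2.cvtColor(z["im"],cv2.COLOR_RGB2GRAY); g1=cv2.cvtColor(im,cv2.COLOR_RGB2GRAY)
def reg(a,b,m=None):
    W=np.eye(2,3,dtype=np.float32)
    cc,W=cv2.findTransformECC(a,b,W,cv2.MOTION_TRANSLATION,(3,100,1e-5),m,3); return W[:,2].round(3),round(cc,4)
r0,r1,c0,c1=185,252,138,212
m=cv2.dilate(z["board"].astype(np.uint8),np.ones((7,7)))[r0:r1,c0:c1]*255
print("far-half px shift (u<0: towards far end; 3.1 mm/px)",reg(g0[r0:r1,c0:c1],g1[r0:r1,c0:c1],m),"bench ref",reg(g0[100:185,60:250],g1[100:185,60:250]))
E
python3 chk.py
```

```text
t 18.7 [ 0.4809 -0.0718  0.1877] push [5.72 6.35 5.69 5.92 5.46 6.53] 5.94 fz 3.29 board pitch deg 0.109 z 0.0311 2821
far-half px shift (u<0: towards far end; 3.1 mm/px) (array([-0.572, -0.341], dtype=float32), 0.844) bench ref (array([-0.001,  0.001], dtype=float32), 0.9999)
```

```bash
cat > slide.py <<'E'
import sys
from h import *
from scipy.optimize import minimize
th1=float(sys.argv[1]); th0=2.47
v=np.array([.2454,.9694,0]);n=np.array([.9694,-.2454,0]);O=np.array([.5467,.1814,.0135])
def pts(th,s,l,XY):
    t=np.radians(th); ax=v*np.cos(t)+np.array([0,0,1])*np.sin(t); az=-v*np.sin(t)+np.array([0,0,1])*np.cos(t)
    return O+XY[:,:1]*ax+XY[:,1:]*n+.018*az+s*v+l*n
def proj(nm,P):
    K,D,C,Rm=cam(nm); return cv2.projectPoints(P,cv2.Rodrigues(Rm.T)[0],-Rm.T@C,K,D)[0].reshape(-1,2).astype(np.float32)
for nm in("top","scene"):
    g0=cv2.imread(f"pics/{nm}0.png",0); im,_=cams.grab_frame(nm); g1=cv2.cvtColor(im,cv2.COLOR_RGB2GRAY)
    # patches straddling far edge and both far-half side edges (board coords), sampled 1 mm
    for name,(x0,x1,y0,y1) in {"far edge":(.15,.19,-.07,.07),"side+":(.02,.15,.075,.105),"side-":(.02,.15,-.105,-.075)}.items():
        X,Y=np.meshgrid(np.arange(x0,x1,.001),np.arange(y0,y1,.001)); XY=np.c_[X.ravel(),Y.ravel()]
        def samp(g,th,s,l): 
            q=proj(nm,pts(th,s,l,XY)).reshape(X.shape+(2,)); return cv2.GaussianBlur(cv2.remap(g,q,None,cv2.INTER_CUBIC).astype(float),(0,0),1.5)
        a=samp(g0,th0,0,0); r=[]
        S=np.arange(-.008,.0081,.0005)
        for k in S:
            b=samp(g1,th1,*((k,0) if name=="far edge" else (0,k))); ax=1 if name=="far edge" else 0
            r.append(np.corrcoef(np.gradient(a,axis=ax).ravel(),np.gradient(b,axis=ax).ravel())[0,1])
        i=int(np.argmax(r)); p=np.polyfit(S[max(i-2,0):i+3],r[max(i-2,0):i+3],2); print(nm,name,"shift mm",round(-p[1]/2/p[0]*1e3,2),"corr",round(max(r),3))
E
python3 slide.py 0.1
```

```text
top far edge shift mm -0.1 corr 0.991
top side+ shift mm -0.06 corr 0.996
top side- shift mm 0.36 corr 0.718
scene far edge shift mm -0.16 corr 0.98
scene side+ shift mm 0.18 corr 0.989
scene side- shift mm 0.68 corr 0.838
```

The board has not slid: both cameras put the shift at about −0.1 mm. I continue in small steps.

Request:
play_rows([
  [[-0.0003,0,0,0],[-0.0006,0,0,0],[-0.0009,0,0,0],[-0.0012,0,0,0],[-0.0015,0,0,0]],
])

```text
t: 19.42
eef_pos: [0.4813, -0.0704, 0.1877]
ee_rot: [3.142, -0.0, -1.819]
force: [-1.1, -6.7, 3.7]
width: 0.0147
```

```bash
python3 chk.py; python3 slide.py 0.05 | grep far
```

```text
t 19.725 [ 0.4813 -0.0704  0.1877] push [6.05 6.16 5.45 4.87 5.77 6.05] 5.73 fz 3.58 board pitch deg 0.046 z 0.0312 2833
far-half px shift (u<0: towards far end; 3.1 mm/px) (array([-0.57 , -0.346], dtype=float32), 0.8376) bench ref (array([-0.001, -0.001], dtype=float32), 0.9999)
top far edge shift mm -0.06 corr 0.99
scene far edge shift mm -0.21 corr 0.978
```

Request:
play_rows([
  [[-0.0003,0,0,0],[-0.0006,0,0,0],[-0.0009,0,0,0],[-0.0012,0,0,0],[-0.0015,0,0,0]],
])

```text
t: 20.45
eef_pos: [0.4817, -0.069, 0.1877]
ee_rot: [3.141, -0.0, -1.819]
force: [-2.5, -6.4, 4.5]
width: 0.0149
```

```bash
python3 chk.py; python3 slide.py 0.0 | grep far
```

```text
t 20.75 [ 0.4817 -0.0689  0.1877] push [5.79 5.37 5.78 6.38 6.28 5.8 ] 5.9 fz 3.39 board pitch deg 0.144 z 0.031 2813
far-half px shift (u<0: towards far end; 3.1 mm/px) (array([-0.558, -0.368], dtype=float32), 0.8376) bench ref (array([-0.001, -0.002], dtype=float32), 0.9999)
top far edge shift mm -0.05 corr 0.99
scene far edge shift mm -0.14 corr 0.983
```

Request:
play_rows([
  [[-0.0003,0,0,0],[-0.0006,0,0,0],[-0.0009,0,0,0],[-0.0012,0,0,0],[-0.0015,0,0,0]],
])

```text
t: 21.48
eef_pos: [0.482, -0.0675, 0.1877]
ee_rot: [3.141, -0.0, -1.819]
force: [-1.1, -6.0, 3.2]
width: 0.0151
```

```bash
python3 chk.py; python3 slide.py 0.0 | grep far
```

```text
t 21.775 [ 0.482  -0.0675  0.1877] push [6.39 5.19 6.18 4.99 5.9  6.3 ] 5.82 fz 3.88 board pitch deg -0.023 z 0.0311 2794
far-half px shift (u<0: towards far end; 3.1 mm/px) (array([-0.579, -0.335], dtype=float32), 0.8326) bench ref (array([-0.001, -0.001], dtype=float32), 0.9999)
top far edge shift mm -0.1 corr 0.989
scene far edge shift mm -0.29 corr 0.982
```

Request:
play_rows([
  [[-0.0003,0,0,0],[-0.0006,0,0,0],[-0.0009,0,0,0],[-0.0012,0,0,0],[-0.0015,0,0,0]],
])

```text
t: 22.5
eef_pos: [0.4823, -0.0661, 0.1877]
ee_rot: [3.141, -0.0, -1.819]
force: [-1.5, -6.0, 4.6]
width: 0.0148
```

```bash
python3 chk.py; python3 slide.py -0.05 | grep far
```

```text
t 22.8 [ 0.4823 -0.0661  0.1877] push [6.21 6.41 7.29 6.14 5.67 6.32] 6.34 fz 4.06 board pitch deg -0.088 z 0.0312 2814
far-half px shift (u<0: towards far end; 3.1 mm/px) (array([-0.545, -0.383], dtype=float32), 0.8284) bench ref (array([-0.002,  0.001], dtype=float32), 0.9999)
top far edge shift mm -0.07 corr 0.989
scene far edge shift mm -0.24 corr 0.983
```

Request:
play_rows([
  [[-0.0002,0,0,0],[-0.0004,0,0,0],[-0.0006,0,0,0],[-0.0008,0,0,0],[-0.001,0,0,0]],
])

```text
t: 23.52
eef_pos: [0.4826, -0.0652, 0.1877]
ee_rot: [3.141, -0.0, -1.819]
force: [-2.3, -7.1, 3.5]
width: 0.015
```

```bash
python3 chk.py; python3 slide.py -0.1 | grep far
```

```text
t 23.825 [ 0.4825 -0.0651  0.1877] push [6.68 6.53 7.06 6.76 6.22 6.4 ] 6.61 fz 4.02 board pitch deg -0.074 z 0.0311 2819
far-half px shift (u<0: towards far end; 3.1 mm/px) (array([-0.571, -0.36 ], dtype=float32), 0.8273) bench ref (array([-0.003, -0.002], dtype=float32), 0.9999)
top far edge shift mm -0.04 corr 0.989
scene far edge shift mm -0.25 corr 0.981
```

Request:
play_rows([
  [[-0.0002,0,0,0],[-0.0004,0,0,0],[-0.0006,0,0,0],[-0.0008,0,0,0],[-0.0008,0,0,0]],
])

```text
t: 24.55
eef_pos: [0.4827, -0.0644, 0.1877]
ee_rot: [3.141, -0.0, -1.819]
force: [-1.3, -6.8, 3.7]
width: 0.015
```

```bash
python3 chk.py; python3 slide.py -0.1 | grep far
```

```text
t 24.85 [ 0.4827 -0.0644  0.1877] push [6.99 6.66 6.01 6.97 6.57 6.78] 6.66 fz 3.96 board pitch deg -0.184 z 0.0312 2815
far-half px shift (u<0: towards far end; 3.1 mm/px) (array([-0.545, -0.358], dtype=float32), 0.8238) bench ref (array([-0.001, -0.001], dtype=float32), 0.9999)
top far edge shift mm -0.08 corr 0.988
scene far edge shift mm -0.31 corr 0.982
```

Request:
play_rows([
  [[-0.0002,0,0,0],[-0.0004,0,0,0],[-0.0006,0,0,0],[-0.0008,0,0,0],[-0.001,0,0,0]],
])

```text
t: 25.58
eef_pos: [0.4829, -0.0636, 0.1877]
ee_rot: [3.141, -0.001, -1.819]
force: [-0.8, -9.5, 5.0]
width: 0.0146
```

```bash
python3 chk.py; python3 slide.py -0.15 | grep far
```

```text
t 25.875 [ 0.4829 -0.0636  0.1877] push [8.25 7.61 7.44 8.28 7.33 7.67] 7.76 fz 4.43 board pitch deg -0.165 z 0.0311 2800
far-half px shift (u<0: towards far end; 3.1 mm/px) (array([-0.555, -0.381], dtype=float32), 0.8217) bench ref (array([-0.001, -0.001], dtype=float32), 0.9999)
top far edge shift mm -0.04 corr 0.989
scene far edge shift mm -0.11 corr 0.983
```

Request:
play_rows([
  [[-0.0002,0,0,0],[-0.0004,0,0,0],[-0.0006,0,0,0],[-0.0006,0,0,0]],
])

```text
t: 26.48
eef_pos: [0.4829, -0.0632, 0.1877]
ee_rot: [3.141, -0.001, -1.819]
force: [-1.4, -9.7, 4.0]
width: 0.0147
```

```bash
python3 chk.py; python3 slide.py -0.15 | grep far
```

```text
t 26.775 [ 0.4829 -0.0632  0.1877] push [10.34  9.48  9.47  9.4  10.78  9.54] 9.84 fz 4.37 board pitch deg -0.171 z 0.0312 2820
far-half px shift (u<0: towards far end; 3.1 mm/px) (array([-0.578, -0.37 ], dtype=float32), 0.8216) bench ref (array([-0.002,  0.001], dtype=float32), 0.9999)
top far edge shift mm -0.05 corr 0.989
scene far edge shift mm -0.12 corr 0.981
```

The push has risen about 3 N above its plateau of 6.6 N, and the board has not moved. That is the seated point, so I stop and back off.

Request:
play_rows([
  [[0.001,0,0,0],[0.004,0,0,0],[0.015,0,0,0],[0.035,0,0,0],[0.06,0,0,0]],
])

```text
t: 27.5
eef_pos: [0.4685, -0.1213, 0.1877]
ee_rot: [-3.141, 0.0, -1.818]
force: [0.5, -0.2, -0.1]
width: 0.0149
```

Request:
play_rows([
  [[0.05,0,-0.02,0],[0.09,0,-0.06,0],[0.13,0,-0.1,0],[0.18,0,-0.12,0],[0.23,0,-0.12,0]],
])

```text
t: 28.12
eef_pos: [0.4118, -0.3456, 0.31]
ee_rot: [-3.137, -0.001, -1.819]
force: [0.7, 0.5, 0.1]
width: 0.0148
```

```bash
python3 chk.py; python3 slide.py -0.15
python3 - <<'E'
from h import *
im,d=cams.grab_frame("top"); r=finder.masks_of("top","wedge")
b=np.load("m.npz")["board"]
im2,_=cams.grab_frame("scene")
a=np.vstack([cv2.resize(im[175:285,130:330],(600,330),interpolation=2),cv2.resize(im2[140:230,210:410],(600,270),interpolation=2)])
cv2.imwrite("pics/fin.png",a[:,:,::-1])
for x in r[:2]:
    P=mpts("top",x["mask"],d); print(x["score"],cv2.boxPoints(cv2.minAreaRect(P[:,:2].astype(np.float32))).round(4).tolist())
E
```

```text
t 28.425 [ 0.4118 -0.3434  0.3074] push [ 5.04 -0.65 -0.19 -0.38  0.21 -0.69] 0.56 fz -0.02 board pitch deg -0.14 z 0.0311 3381
far-half px shift (u<0: towards far end; 3.1 mm/px) (array([-0.139, -0.002], dtype=float32), 0.9693) bench ref (array([-0.002, -0.   ], dtype=float32), 0.9999)
top far edge shift mm -0.04 corr 0.989
top side+ shift mm -0.03 corr 0.996
top side- shift mm 0.05 corr 0.995
scene far edge shift mm -0.13 corr 0.982
scene side+ shift mm 0.27 corr 0.989
scene side- shift mm 1.17 corr 0.84
0.82 [[0.4690999984741211, -0.04879999905824661], [0.507099986076355, -0.05770000070333481], [0.5234000086784363, 0.012199999764561653], [0.48539999127388, 0.0210999995470047]]
```

View pics/fin.png

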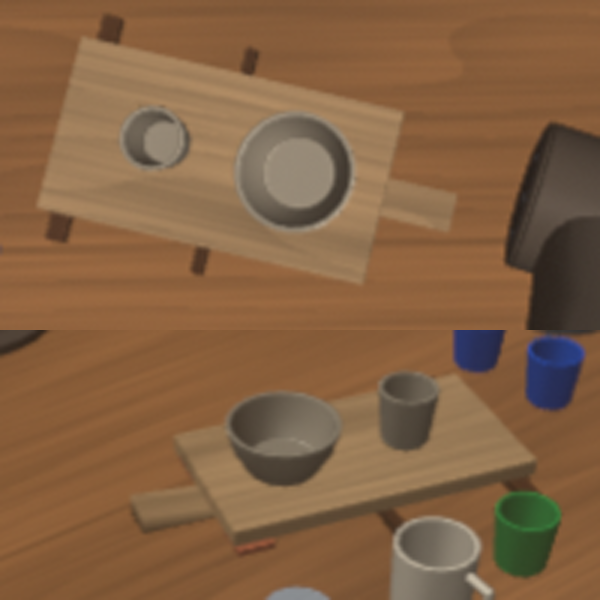

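The final view shows the wedge centred under the low end at (390,200), about 70 mm of it exposed. The board is level with the ware upright, and the arm is clear.

```bash
python3 -c "
from station import job_done
print(job_done())"
```

```text
the job is handed in; nothing more can be done
None
```

I slid the larger wedge in under the middle of the low end until the board seated, backed the arm off, and handed the job in at about 29 s. `job_done` gives no verdict.

**How it was done:** I gripped the wedge and dragged it flat along the bench until it lay in line with the board, about 30 mm short of it. I then let go and pushed its butt with the nearly closed fingers. The push held near 6 N, then climbed from about 6.6 N to 9.8 N within the last 1.2 mm, and I stopped there.

**Last checks, with the arm withdrawn:**
- **Level:** the board measures −0.14° against the 0.57° limit; the reading is good to about 0.06°.
- **Board movement:** the far edge has shifted −0.04 mm in the top view and −0.13 mm in the scene view.
- **Wedge:** it is flat and centred, with about 110 mm under the board and 70 mm exposed.
- **Ware:** bowl and beaker are upright.

**What disagreed or is uncertain:**
- The plateau push was above the stated 1.5–4.5 N. I think this is because the fingers also pressed the wedge down with about 4 N.
- A cruder whole-picture check suggested about 1.8 mm of board movement, but it matched poorly while the arm was in view. It read about 0.4 mm once the arm was clear.
- One side-edge reading in the scene view gave 1.2 mm with a poor match. The top view showed 0.05 mm for the same edge.
- The forces on the battens and between wedge and board could not be measured directly; I inferred them from the rise in the push.

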